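Reverse the paint row into the caddy

ROBOT

A 6-joint arm with a two-finger parallel gripper is mounted at the origin on the work surface. World frame = base frame: x ahead of the robot, y to its left, z up, the work surface at z = 0. Lengths are in mm, angles in degrees, forces in N, time in s.
With the tool pointing down it reaches from about 300 to 750 mm from the base axis. Payload 8.5 kg.
Tool frame: the origin (TCP) lies at the very end of the fingers, on their centre line; the grasp point (between the pads) lies 19 mm behind it; z points along the fingers, y is the line along which they close (so a half turn about z gives the same grasp; the last joint's range is limited). The gripper opens to 88 mm and grips with 3 to 60 N. Pads are 18 mm wide; open, the fingers measure 123 mm over their backs; the gripper's body (75 mm by 187 mm) begins 45 mm behind the grasp point.
Start: joints at [-80.059, 21.807, 74.336, -0, 83.858, -12.336], TCP at [208.486, -508.934, 238.748] pointing down, gripper open.
Joint ranges: [-178.18, 178.18], [-50.72, 133.34], [12.68, 142.11], [-81.47, 261.47], [9.98, 163.14], [-165.26, 165.26]. Speed limits (degrees/s): [136.94, 136.94, 180, 180, 180, 180].

INTERFACE

Orientations are given as [roll, pitch, yaw] about the fixed x, y, z axes, in that order (R = Rz(yaw) Ry(pitch) Rx(roll)).
In Python, from bench import r gives the robot as it stands.
- The arm moves only by the tool arm_command, never from a script. Its argument "increments" is a list of rows, each an object of numbers: "dx", "dy", "dz": the shift along the tool's x, y, z in mm; "ax", "ay", "az": the turn, a rotation vector about the tool's x, y, z in rad. In form: [{"dx": .., "dy": .., "dz": .., "ax": .., "ay": .., "az": ..}, ...]. A call has 1 to 5 rows; each row is the pose to reach, as a shift and turn from the pose commanded when the call began, along the tool's axes at that moment; what a row does not reach only later rows make up. A row lasts 1/12 s, in which the tool goes at most 41.7 mm and 7.16 degrees, less where a joint would pass 70% of its speed; a pose out of reach is approached as far as the arm can. A call with a gripper value outside its range is refused whole. "fingers" is the closure, from 0 (fully open) to 1 (shut), set as the call begins (left out, the last holds). The fingers move at their own pace and stop on an object; "squeeze" is the grip in N (left out, the last holds). Time passes only in rows, so rows that repeat a pose let the fingers close. It gives the time, the measured TCP pose, the force, the opening and the grip force at its end, in the units of the state.
- r.observe(): the state, without advancing time (a new reading comes with each control period).
- r.get_image(name): name is "scene" or "top" or "wrist"; returns a dict with "image" (480x640x3 uint8, red, green, blue), "depth" (480x640 float32, mm along the optical axis (not along the pixel's ray), 0 where there is no reading), "intrinsics" (3x3 intrinsics, pixels), "origin" and "rotation" of the camera in the world; the wrist camera has in their place "hand_eye" (4x4, takes a point from camera to tool coordinates, whose origin is the TCP and whose axes are the flange's). Camera axes: x right, y up, looking along -z (the intrinsics and any distortion apply to the point x, -y, -z); pixel columns grow to the right and rows downward; lengths in mm; the calibration is good to about 2 mm. A picture is of the moment at which its call begins: read the wrist's pose just before it.
- r.finish_job(): hands the job in; it is judged then, once.
The state is a dict: "time": time; "qpos": joint angles; "qvel": joint speeds; "joint_efforts": joint torques, N m; "tool_pos": TCP position; "ee_rot": TCP orientation; "force": force on the tool from outside, world axes, zero at the start; "wrist_torque": the same for the moment, N m; "gripper_width": finger opening in mm; "grip_force": force on a finger pad.
Only numpy, scipy, OpenCV 4.12 (cv2) and the standard library are available. Lean on these libraries where they do the work, as an engineer would, in place of code of your own. Each camera call takes 0.05 s, during which the arm holds its last target. There are 200 camera calls.

TASK

The four paint bottles stand on the plywood rack in the order they were sprayed, starting at its black post; the weathering pass uses them backwards. Move all four into the grey caddy in reverse order: the bottle nearest the plywood rack's black post goes into the caddy pocket farthest from the caddy's black post, and so on, until the one farthest from the rack's post stands nearest the caddy's post. Stand each one upright on the floor of its own pocket without ever knocking a bottle over.

Things in the scene. Friction and masses are not known exactly. Their poses are not given: they have to be found in the camera images.
- shelf_rack: Start rack: flat plywood board 66 x 272 x 12 mm, a black post (22 mm round head, top 72 mm above the desk) at one end. Origin: on the desk under the middle of the row; z up, y along the row towards the black post (post at y = +132 mm). Four drip trays on the board (z = 12 mm) at x = 0, y = +84 (nearest the post), +28, -28, -84 mm. Fixed; any yaw, left or right on the desk.
- caddy: Goal rack: grey tray 58 x 228 x 22 mm, four pockets in a row, each 50 (x) by 52 (y) mm, empty at the start; floor 4 mm, wall tops 22 mm above the desk. Same black post at one end. Origin: on the desk under the middle of the pockets; z up, y along the row towards the post (at y = +132 mm). Pocket centres x = 0, y = +84 (nearest the post), +28, -28, -84 mm. Fixed; any yaw, beside the other rack.
- red_bottle: Red model-paint bottle with a white cap: upright round body 28 mm in diameter and straight up to 54 mm, shoulder to 59 mm, cap 16 mm in diameter up to 72 mm; about 35 g, rigid, loose. Origin: centre of its underside, z up along the bottle. It stands in the red drip tray at the start, its underside 15 mm above the desk.
- yellow_bottle: Yellow model-paint bottle with a white cap: upright round body 28 mm in diameter and straight up to 54 mm, shoulder to 59 mm, cap 16 mm in diameter up to 72 mm; about 35 g, rigid, loose. Origin: centre of its underside, z up along the bottle. It stands in the yellow drip tray at the start, its underside 15 mm above the desk.
- green_bottle: Green model-paint bottle with a white cap: upright round body 28 mm in diameter and straight up to 54 mm, shoulder to 59 mm, cap 16 mm in diameter up to 72 mm; about 35 g, rigid, loose. Origin: centre of its underside, z up along the bottle. It stands in the green drip tray at the start, its underside 15 mm above the desk.
- blue_bottle: Blue model-paint bottle with a white cap: upright round body 28 mm in diameter and straight up to 54 mm, shoulder to 59 mm, cap 16 mm in diameter up to 72 mm; about 35 g, rigid, loose. Origin: centre of its underside, z up along the bottle. It stands in the blue drip tray at the start, its underside 15 mm above the desk.
- red_drip_tray: Red square drip tray, 50 x 50 x 10 mm, open on top, walls and floor 3 mm, fixed on the plywood rack's board. Origin: centre of its underside. It stays, and shows where the red bottle stood in the row; which colour stands where differs from start to start.
- yellow_drip_tray: Yellow square drip tray, 50 x 50 x 10 mm, open on top, walls and floor 3 mm, fixed on the plywood rack's board. Origin: centre of its underside. It stays, and shows where the yellow bottle stood in the row; which colour stands where differs from start to start.
- green_drip_tray: Green square drip tray, 50 x 50 x 10 mm, open on top, walls and floor 3 mm, fixed on the plywood rack's board. Origin: centre of its underside. It stays, and shows where the green bottle stood in the row; which colour stands where differs from start to start.
- blue_drip_tray: Blue square drip tray, 50 x 50 x 10 mm, open on top, walls and floor 3 mm, fixed on the plywood rack's board. Origin: centre of its underside. It stays, and shows where the blue bottle stood in the row; which colour stands where differs from start to start.

How it is judged (in metres and radians):
At the end, for the whole second after the job is handed in: Each bottle is in the caddy pocket that mirrors its old place (its drip tray's): within 13 mm across and 14 mm along the row of the pocket centre, underside within 4 mm of the pocket floor, tilt under 0.12 rad, at rest (under 0.02 m/s, 0.3 rad/s) (((y of red_drip_tray in the frame of shelf_rack between -0.104 and -0.064 m and y of red_bottle in the frame of caddy between 0.07 and 0.098 m) or (y of red_drip_tray in the frame of shelf_rack between -0.048 and -0.008 m and y of red_bottle in the frame of caddy between 0.014 and 0.042 m) or (y of red_drip_tray in the frame of shelf_rack between 0.008 and 0.048 m and y of red_bottle in the frame of caddy between -0.042 and -0.014 m) or (y of red_drip_tray in the frame of shelf_rack between 0.064 and 0.104 m and y of red_bottle in the frame of caddy between -0.098 and -0.07 m)) and x of red_bottle in the frame of caddy between -0.013 and 0.013 m and z of red_bottle in the frame of caddy between 0 and 0.008 m and angle between each of red_bottle, yellow_bottle, green_bottle, blue_bottle's own z axis and vertical below 0.12 rad and linear speed of each of red_bottle, yellow_bottle, green_bottle, blue_bottle below 0.02 m/s and angular speed of each of red_bottle, yellow_bottle, green_bottle, blue_bottle below 0.3 rad/s and ((y of yellow_drip_tray in the frame of shelf_rack between -0.104 and -0.064 m and y of yellow_bottle in the frame of caddy between 0.07 and 0.098 m) or (y of yellow_drip_tray in the frame of shelf_rack between -0.048 and -0.008 m and y of yellow_bottle in the frame of caddy between 0.014 and 0.042 m) or (y of yellow_drip_tray in the frame of shelf_rack between 0.008 and 0.048 m and y of yellow_bottle in the frame of caddy between -0.042 and -0.014 m) or (y of yellow_drip_tray in the frame of shelf_rack between 0.064 and 0.104 m and y of yellow_bottle in the frame of caddy between -0.098 and -0.07 m)) and x of yellow_bottle in the frame of caddy between -0.013 and 0.013 m and z of yellow_bottle in the frame of caddy between 0 and 0.008 m and ((y of green_drip_tray in the frame of shelf_rack between -0.104 and -0.064 m and y of green_bottle in the frame of caddy between 0.07 and 0.098 m) or (y of green_drip_tray in the frame of shelf_rack between -0.048 and -0.008 m and y of green_bottle in the frame of caddy between 0.014 and 0.042 m) or (y of green_drip_tray in the frame of shelf_rack between 0.008 and 0.048 m and y of green_bottle in the frame of caddy between -0.042 and -0.014 m) or (y of green_drip_tray in the frame of shelf_rack between 0.064 and 0.104 m and y of green_bottle in the frame of caddy between -0.098 and -0.07 m)) and x of green_bottle in the frame of caddy between -0.013 and 0.013 m and z of green_bottle in the frame of caddy between 0 and 0.008 m and ((y of blue_drip_tray in the frame of shelf_rack between -0.104 and -0.064 m and y of blue_bottle in the frame of caddy between 0.07 and 0.098 m) or (y of blue_drip_tray in the frame of shelf_rack between -0.048 and -0.008 m and y of blue_bottle in the frame of caddy between 0.014 and 0.042 m) or (y of blue_drip_tray in the frame of shelf_rack between 0.008 and 0.048 m and y of blue_bottle in the frame of caddy between -0.042 and -0.014 m) or (y of blue_drip_tray in the frame of shelf_rack between 0.064 and 0.104 m and y of blue_bottle in the frame of caddy between -0.098 and -0.07 m)) and x of blue_bottle in the frame of caddy between -0.013 and 0.013 m and z of blue_bottle in the frame of caddy between 0 and 0.008 m); the robot touches nothing.
It fails at once if the red bottle is knocked over (tilted more than 0.8 rad) (angle between red_bottle's own z axis and vertical above 0.8 rad).
It fails at once if the yellow bottle is knocked over (tilted more than 0.8 rad) (angle between yellow_bottle's own z axis and vertical above 0.8 rad).
It fails at once if the green bottle is knocked over (tilted more than 0.8 rad) (angle between green_bottle's own z axis and vertical above 0.8 rad).
It fails at once if the blue bottle is knocked over (tilted more than 0.8 rad) (angle between blue_bottle's own z axis and vertical above 0.8 rad).
It also fails if it takes over 106 s, if anything falls off the work surface, if the arm or the gripper's body presses on something with over 40 N, if the wrist force passes 120 N, or if a joint passes its speed limit or range.

## Working session

There is one attempt and no reset: what is moved stays moved. The work goes in short steps, Python scripts to look and compute and a tool call to move; the robot and the scene stay as the last step left them, time stands still between calls to the robot, and variables do not carry over. Pictures are saved under pics/ and viewed, at most 14 in all, crops included, and the job is handed in when it is done.

Besides the shell and the picture viewer there is one more tool, called as name([rows], argument=value, ...), one row to a line, values as JSON. arm_command: Moves the arm, as the interface text tells. Its arguments: {"type":"object","properties":{"increments":{"type":"array"},"fingers":{"type":"number"},"squeeze":{"type":"number"}},"required":["increments"]}

```bash
mkdir -p pics
python3 - <<'E'
from bench import r
import cv2,numpy as np
s=r.observe();print({k:np.round(v,2) for k,v in s.items()})
for n in("top","scene"):
    d=r.get_image(n);cv2.imwrite(f"pics/{n}0.png",d["image"][...,::-1]);np.savez(f"{n}0.npz",**d)
    print(n,d["intrinsics"],d["origin"],d["rotation"],[k for k in d])
E
```

```text
{'time': np.float64(0.0), 'qpos': array([-80.06,  21.84,  74.38,  -0.  ,  83.86, -12.33]), 'qvel': array([-0.04,  0.05,  0.07, -0.03,  0.02,  0.02]), 'joint_efforts': array([-0.000e+00, -4.379e+01, -2.246e+01,  7.000e-02,  4.000e-02,
       -0.000e+00]), 'tool_pos': array([ 208.42, -508.69,  238.16]), 'ee_rot': array([-1.7992e+02, -2.0000e-02,  2.2270e+01]), 'force': array([ 0.19,  0.35, -0.38]), 'wrist_torque': array([ 0.01, -0.  , -0.01]), 'grip_force': np.float64(0.0), 'gripper_width': np.float64(88.31)}
top [[537.5603336    0.         331.62003739]
 [  0.         537.5603336  241.98691079]
 [  0.           0.           1.        ]] [366.66627661 -16.56750475 864.73052361] [ 13.10260532  -0.1108345  -82.17566538] ['image', 'depth', 'intrinsics', 'origin', 'rotation']
scene [[437.17950026   0.         316.06791796]
 [  0.         437.17950026 224.61330389]
 [  0.           0.           1.        ]] [1106.31106117  225.62574159  659.45482006] [ 45.96549099   0.77701971 111.97565786] ['image', 'depth', 'intrinsics', 'origin', 'rotation']
```

View pics/top0.png

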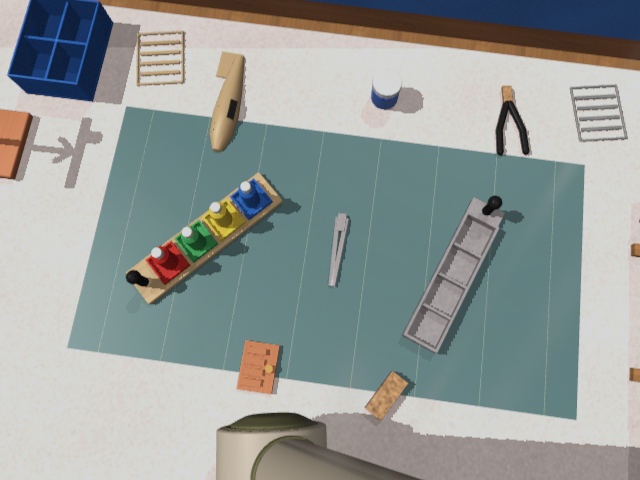

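The top view shows the rack on the left, its post at px (134,277), with the order red, green, yellow, blue going away from the post. The caddy is on the right, its post at px (493,203), pockets at about (476,235), (462,265), (447,297) and (433,328). I'll measure these next.

```bash
cat > h.py <<'E'
import numpy as np,cv2
from scipy.spatial.transform import Rotation as R
def load(n): return dict(np.load(n))
def cam(d): return np.array(d["origin"]),R.from_euler("xyz",d["rotation"],degrees=True).as_matrix()
def ray(d,uv,z):
    o,M=cam(d);K=d["intrinsics"];uv=np.atleast_2d(uv).astype(float)
    p=np.c_[(uv[:,0]-K[0,2])/K[0,0],-(uv[:,1]-K[1,2])/K[1,1],-np.ones(len(uv))]@M.T
    return o+p*((z-o[2])/p[:,2])[:,None]
def cloud(d):
    o,M=cam(d);K=d["intrinsics"];z=d["depth"];v,u=np.mgrid[:480,:640]
    p=np.stack([(u-K[0,2])/K[0,0]*z,-(v-K[1,2])/K[1,1]*z,-z],-1)
    return p@M.T+o
E
python3 - <<'E'
from h import *
d=load("top0.npz");im=d["image"];P=cloud(d);Z=P[...,2]
hsv=cv2.cvtColor(im,cv2.COLOR_RGB2HSV);H,S,V=cv2.split(hsv)
def box(u0,v0,u1,v1):
    m=np.zeros((480,640),bool);m[v0:v1,u0:u1]=1;return m
print("desk z",np.median(Z[box(280,150,330,200)]),"Zs",Z[327,433],Z[203,493])
# posts
for b in((120,262,150,290),(480,190,508,220)):
    m=box(*b)&(V<70)&(Z>60); v,u=np.where(m)
    print("post",len(u),u.mean(),v.mean(),ray(d,[u.mean(),v.mean()],64+6)[0].round(1),P[m].mean(0).round(1),Z[m].max())
# caps
L=box(120,165,290,310)
m=L&(Z>78)&(Z<100)&(S<70)&(V>140)
n,lab,st,c=cv2.connectedComponentsWithStats(m.astype(np.uint8))
for i in range(1,n):
    if st[i,4]>15: print("cap",st[i,4],c[i].round(1),ray(d,c[i],87)[0].round(1),P[lab==i].mean(0).round(1))
# caddy: above desk points low
m=box(395,190,520,360)&(Z>14)&(Z<30)
n,lab,st,c=cv2.connectedComponentsWithStats(m.astype(np.uint8));k=1+st[1:,4].argmax()
print("caddy",st[k]); xy=P[lab==k][:,:2].astype(np.float32);rc=cv2.minAreaRect(xy);print(rc,cv2.boxPoints(rc).round(1))
m=box(395,190,520,360)&(S<45)&(V>90);m=cv2.morphologyEx(m.astype(np.uint8),cv2.MORPH_CLOSE,np.ones((7,7)))
cs=max(cv2.findContours(m,0,2)[0],key=cv2.contourArea).reshape(-1,2)
rc=cv2.minAreaRect(ray(d,cs,22)[:,:2].astype(np.float32));print("col",rc)
m=L&(Z>6)&(Z<24);xy=P[m][:,:2].astype(np.float32);print("rack",cv2.minAreaRect(xy))
for n_,lo,hi in(("red",0,8),("green",50,85),("yellow",20,34),("blue",100,125)):
    m=L&(H>=lo)&(H<=hi)&(S>130)&(V>60)&(Z>16)&(Z<28)
    xy=P[m][:,:2].astype(np.float32);rc=cv2.minAreaRect(xy);print(n_,m.sum(),rc)
E
```

```text
desk z 1.1306461435817141 Zs 4.387219525634691 864.7305236056892
post 150 133.06 276.8 [456.7 293.7  70. ] [456.9 294.3  68.6] 75.03564740738977
post 144 494.625 201.86805555555554 [ 647.6 -233.8   70. ] [ 644.3 -231.2   79.5] 864.7305236056892
cap 83 [244.7 185.7] [615.2 149.6  87. ] [615.2 149.6  87.2]
cap 82 [214.6 206.5] [576.6 188.8  87. ] [576.6 188.8  87.1]
cap 84 [186.3 231.3] [532.9 223.5  87. ] [532.8 223.4  87.3]
cap 86 [155.7 251.9] [495.7 262.1  87. ] [495.7 261.9  87.4]
caddy [ 403  209   96  144 1463]
((531.80517578125, -189.93756103515625), (58.41412353515625, 237.21871948242188), 68.92474365234375) [[ 410.6 -174.5]
 [ 632.  -259.8]
 [ 653.  -205.3]
 [ 431.6 -120. ]]
col ((534.0693969726562, -188.53790283203125), (93.63339233398438, 273.00494384765625), 61.87979507446289)
rack ((548.12109375, 216.52853393554688), (162.0337677001953, 275.775634765625), 27.166767120361328)
red 435 ((493.39056396484375, 264.15118408203125), (50.08196258544922, 50.34379577636719), 47.4053840637207)
green 337 ((533.9612426757812, 226.25051879882812), (49.24653625488281, 48.41144561767578), 47.099422454833984)
yellow 386 ((575.4541625976562, 188.16806030273438), (50.55351257324219, 49.92561340332031), 46.975929260253906)
blue 339 ((616.0776977539062, 150.22659301757812), (49.260169982910156, 49.126319885253906), 47.32283401489258)
```

View pics/scene0.png

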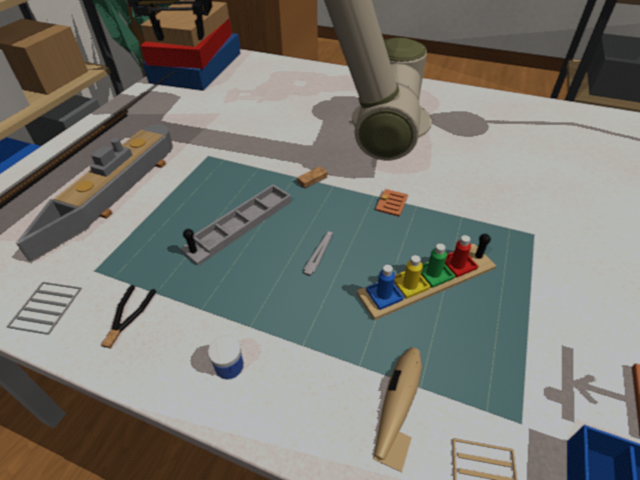

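Run:
```python
from h import *
from scipy.optimize import minimize
d=load("top0.npz");P=cloud(d)[190:360,395:520].reshape(-1,3)
X=P[(P[:,2]>17)&(P[:,2]<27)][:,:2]; F=P[(P[:,2]>2.5)&(P[:,2]<8)][:,:2]
def loc(p,X):
    a=p[2];e=np.array([np.cos(a),np.sin(a)]);q=X-p[:2];return q@np.array([e[1],-e[0]]),q@e
ctr=np.array([-84,-28,28,84])
def f(p): # rim points lie on the wall lattice: distance to nearest wall centreline
    x,y=loc(p,X);dl=np.abs(np.abs(x)-27);dc=np.abs(y[:,None]-np.array([-112,-56,0,56,112])).min(1)
    return np.minimum(np.minimum(dl,dc),6).mean()
best=min((minimize(f,[526+a,-187+b,np.radians(-21)],method="Nelder-Mead") for a in(-4,0,4) for b in(-4,0,4)),key=lambda r:r.fun)
p=best.x;print(best.fun,p[:2],np.degrees(p[2]))
x,y=loc(p,X);print(np.histogram(y,np.arange(-122,140,4)));print(np.histogram(x,np.arange(-34,35,2)))
e=np.array([np.cos(p[2]),np.sin(p[2])]);print("pockets -84..84",[(p[:2]+c*e).round(1) for c in ctr])
x,y=loc(p,np.array([[647.6,-233.8]]));print("post",x,y)
```

```text
1.2165533872187226 [ 527.42952543 -187.94401619] -21.08588778430256
(array([  0,   0, 104,  29,  13,  17,  15,  14,  15,  16,  14,  13,  15,
        15,  15,  14,  95,  25,  17,  15,  17,  12,  15,  15,  16,  15,
        15,  16,  14,  16,  89,  25,  14,  17,  15,  14,  13,  14,  15,
        15,  14,  16,  13,  16,  94,  25,  13,  15,  12,  16,  13,  14,
        15,  14,  12,  18,  12,  23,  99,  13,   0,  12,  11,   2,   0]), array([-122, -118, -114, -110, -106, -102,  -98,  -94,  -90,  -86,  -82,
        -78,  -74,  -70,  -66,  -62,  -58,  -54,  -50,  -46,  -42,  -38,
        -34,  -30,  -26,  -22,  -18,  -14,  -10,   -6,   -2,    2,    6,
         10,   14,   18,   22,   26,   30,   34,   38,   42,   46,   50,
         54,   58,   62,   66,   70,   74,   78,   82,   86,   90,   94,
         98,  102,  106,  110,  114,  118,  122,  126,  130,  134,  138]))
(array([  0,   0,  99, 169, 134,  19,  19,  18,  21,  18,  19,  21,  19,
        23,  22,  20,  22,  23,  25,  22,  20,  15,  21,  22,  15,  21,
        20,  22,  19, 137, 184, 126,   0,   0]), array([-34, -32, -30, -28, -26, -24, -22, -20, -18, -16, -14, -12, -10,
        -8,  -6,  -4,  -2,   0,   2,   4,   6,   8,  10,  12,  14,  16,
        18,  20,  22,  24,  26,  28,  30,  32,  34]))
pockets -84..84 [array([ 449.1, -157.7]), array([ 501.3, -177.9]), array([ 553.6, -198. ]), array([ 605.8, -218.2])]
post [-0.44780501] [128.62159103]
```

```bash
cat > plan.py <<'E'
import sys,numpy as np
from bench import r
from h import R
# usage: plan.py "x y z yaw n" ... : per-call end increments (n calls per leg), in tool axes at each call's start
s=r.observe();p=np.array(s["tool_pos"]);M=R.from_euler("xyz",s["ee_rot"],degrees=True)
print(round(s["time"],2),p.round(1),np.round(s["ee_rot"],1),"w",round(s["gripper_width"],1))
for a in sys.argv[1:]:
    x,y,z,yaw,n=map(float,a.split());n=int(n);t=np.array([x,y,z]);T=R.from_euler("xyz",[180,0,yaw],degrees=True)
    D=(M.inv()*T).as_rotvec();p0=p;M0=M
    for k in range(1,n+1):
        q=p0+(t-p0)*k/n;Q=M0*R.from_rotvec(D*k/n)
        print((M.inv().apply(q-p)).round(1),(M.inv()*Q).as_rotvec().round(3));p,M=q,Q
    print("--")
E
python3 plan.py "615 149.6 180 137.1 4" "615 149.6 40 137.1 1"
```

```text
0.1 [ 208.4 -508.7  238.2] [-179.9   -0.    22.3] w 87.8
[ 156.4 -113.7   14.7] [-0.    -0.    -0.501]
[191.9 -24.6  14.7] [-0.    -0.    -0.501]
[180.1  70.5  14.6] [-0.    -0.    -0.501]
[124.1 148.4  14.6] [-0.    -0.    -0.501]
--
[  0.   0. 140.] [-0.  0.  0.]
--
```

arm_command([
  {"dx": 31, "dy": -23, "dz": 3, "az": -0.1},
  {"dx": 62, "dy": -46, "dz": 6, "az": -0.2},
  {"dx": 93, "dy": -69, "dz": 9, "az": -0.3},
  {"dx": 125, "dy": -91, "dz": 12, "az": -0.4},
  {"dx": 156, "dy": -114, "dz": 15, "az": -0.5},
], fingers=0, squeeze=15)

```text
schema error: expected keys dx, dy, dz, ax, ay, az
```

arm_command([
  {"dx": 38, "dy": -5, "dz": 3, "az": -0.1},
  {"dx": 77, "dy": -10, "dz": 6, "az": -0.2},
  {"dx": 115, "dy": -15, "dz": 9, "az": -0.3},
  {"dx": 154, "dy": -20, "dz": 12, "az": -0.4},
  {"dx": 192, "dy": -25, "dz": 15, "az": -0.5},
])

```text
schema error: expected keys dx, dy, dz, ax, ay, az
```

```bash
python3 plan.py "615 149.6 180 137.1 2"
```

```text
0.1 [ 208.4 -508.7  238.2] [-179.9   -0.    22.3] w 87.8
[ 312.9 -227.5   29.5] [-0.000e+00 -1.000e-03 -1.002e+00]
[360.2 141.1  29.2] [-0.000e+00 -1.000e-03 -1.002e+00]
--
```

arm_command([
  {"dx": 31, "dy": -23, "dz": 3, "ax": 0, "ay": 0, "az": -0.1},
  {"dx": 62, "dy": -46, "dz": 6, "ax": 0, "ay": 0, "az": -0.2},
  {"dx": 93, "dy": -69, "dz": 9, "ax": 0, "ay": 0, "az": -0.3},
  {"dx": 125, "dy": -91, "dz": 12, "ax": 0, "ay": 0, "az": -0.4},
  {"dx": 156, "dy": -114, "dz": 15, "ax": 0, "ay": 0, "az": -0.5},
], fingers=0, squeeze=15)

```text
time: 0.52
tool_pos: [310.2, -342.6, 223.4]
ee_rot: [-180.0, -0.0, 51.2]
force: [0.6, -0.5, 1.2]
gripper_width: 88.2
grip_force: 0.0
```

arm_command([
  {"dx": 38, "dy": -5, "dz": 3, "ax": 0, "ay": 0, "az": -0.1},
  {"dx": 77, "dy": -10, "dz": 6, "ax": 0, "ay": 0, "az": -0.2},
  {"dx": 115, "dy": -15, "dz": 9, "ax": 0, "ay": 0, "az": -0.3},
  {"dx": 154, "dy": -20, "dz": 12, "ax": 0, "ay": 0, "az": -0.4},
  {"dx": 192, "dy": -25, "dz": 15, "ax": 0, "ay": 0, "az": -0.5},
])

```text
time: 0.93
tool_pos: [411.8, -177.6, 208.5]
ee_rot: [-180.0, -0.0, 79.8]
force: [-0.0, -0.7, -0.6]
gripper_width: 88.2
grip_force: 0.0
```

```bash
python3 plan.py "615 149.6 180 137.1 2"
```

```text
0.93 [ 411.8 -177.6  208.5] [-180.    -0.    79.8] w 88.2
[178.9  71.2  14.3] [-0.  -0.  -0.5]
[123.  148.2  14.3] [-0.  -0.  -0.5]
--
```

arm_command([
  {"dx": 36, "dy": 14, "dz": 3, "ax": 0, "ay": 0, "az": -0.1},
  {"dx": 72, "dy": 28, "dz": 6, "ax": 0, "ay": 0, "az": -0.2},
  {"dx": 107, "dy": 43, "dz": 9, "ax": 0, "ay": 0, "az": -0.3},
  {"dx": 143, "dy": 57, "dz": 12, "ax": 0, "ay": 0, "az": -0.4},
  {"dx": 179, "dy": 71, "dz": 14, "ax": 0, "ay": 0, "az": -0.5},
])

```text
time: 1.35
tool_pos: [514.0, -14.3, 194.3]
ee_rot: [-180.0, -0.0, 108.5]
force: [1.6, 0.0, 0.5]
gripper_width: 88.2
grip_force: 0.0
```

arm_command([
  {"dx": 27, "dy": 33, "dz": 3, "ax": 0, "ay": 0, "az": -0.1},
  {"dx": 54, "dy": 65, "dz": 6, "ax": 0, "ay": 0, "az": -0.2},
  {"dx": 80, "dy": 96, "dz": 9, "ax": 0, "ay": 0, "az": -0.3},
  {"dx": 106, "dy": 126, "dz": 12, "ax": 0, "ay": 0, "az": -0.4},
  {"dx": 123, "dy": 148, "dz": 14, "ax": 0, "ay": 0, "az": -0.5},
])

```text
time: 1.77
tool_pos: [616.2, 150.1, 179.8]
ee_rot: [-180.0, -0.1, 137.3]
force: [0.3, -0.9, 1.0]
gripper_width: 88.4
grip_force: 0.0
```

```bash
python3 plan.py "615 149.6 180 137.1 1" "615 149.6 40 137.1 1"
python3 - <<'E'
from bench import r
import cv2,numpy as np
from h import *
s=r.observe();d=r.get_image("wrist");cv2.imwrite("pics/w0.png",d["image"][...,::-1])
# cap tops in world, via depth
K=d["intrinsics"];z=d["depth"];v,u=np.mgrid[:480,:640]
p=np.stack([(u-K[0,2])/K[0,0]*z,-(v-K[1,2])/K[1,1]*z,-z],-1).reshape(-1,3)
p=p@d["hand_eye"][:3,:3].T+d["hand_eye"][:3,3]
p=R.from_euler("xyz",s["ee_rot"],degrees=True).apply(p)+s["tool_pos"]
m=((p[:,2]>83)&(p[:,2]<92)&(z.ravel()>0)).reshape(480,640)
n,l,st,c=cv2.connectedComponentsWithStats(m.astype(np.uint8))
for i in range(1,n):
    if st[i,4]>100:print(st[i,4],c[i].round(),np.median(p[(l==i).ravel()],0).round(1))
E
```

```text
1.77 [616.2 150.1 179.8] [-1.800e+02 -1.000e-01  1.373e+02] w 88.4
[ 0.6 -1.2 -0.2] [-0.    -0.001  0.003]
--
[  0.  -0. 140.] [-0.  0.  0.]
--
624 [313.  61.] [532.4 223.   85. ]
497 [319. 159.] [575.9 188.1  84.9]
413 [315. 243.] [614.3 149.   85. ]
```

View pics/w0.png

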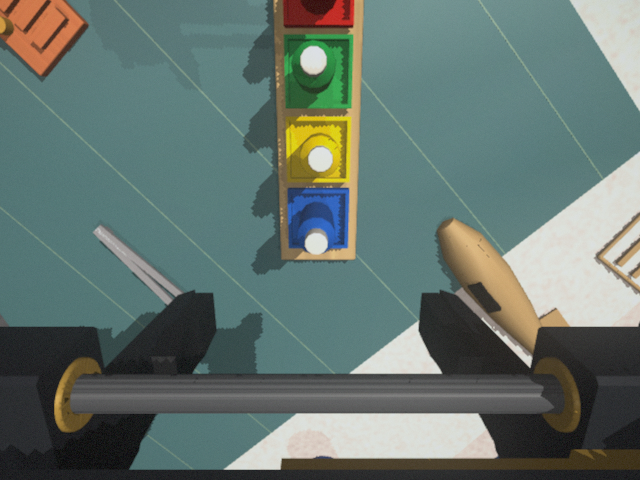

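The wrist view shows blue's cap at px (315,243), yellow's at (319,159) and green's at (313,61). These agree with the top view to about 1 mm. I'll descend on blue and grip it.

arm_command([
  {"dx": 1, "dy": -2, "dz": 35, "ax": 0, "ay": 0, "az": 0},
  {"dx": 1, "dy": -2, "dz": 70, "ax": 0, "ay": 0, "az": 0},
  {"dx": 1, "dy": -2, "dz": 105, "ax": 0, "ay": 0, "az": 0},
  {"dx": 1, "dy": -2, "dz": 128, "ax": 0, "ay": 0, "az": 0},
  {"dx": 1, "dy": -2, "dz": 140, "ax": 0, "ay": 0, "az": 0},
])

```text
time: 2.23
tool_pos: [611.7, 145.8, 36.9]
ee_rot: [-179.8, -0.2, 136.9]
force: [-0.4, -0.5, -0.7]
gripper_width: 87.8
grip_force: 0.0
```

arm_command([
  {"dx": 0, "dy": 0, "dz": 0, "ax": 0, "ay": 0, "az": 0},
  {"dx": 0, "dy": 0, "dz": 0, "ax": 0, "ay": 0, "az": 0},
  {"dx": 0, "dy": 0, "dz": 0, "ax": 0, "ay": 0, "az": 0},
  {"dx": 0, "dy": 0, "dz": 0, "ax": 0, "ay": 0, "az": 0},
  {"dx": 0, "dy": 0, "dz": 0, "ax": 0, "ay": 0, "az": 0},
], fingers=1)

```text
time: 2.65
tool_pos: [614.0, 146.0, 41.9]
ee_rot: [179.9, 0.1, 136.9]
force: [-0.6, -0.2, 0.5]
gripper_width: 56.9
grip_force: 0.0
```

arm_command([
  {"dx": 0, "dy": 0, "dz": 0, "ax": 0, "ay": 0, "az": 0},
  {"dx": 0, "dy": 0, "dz": 0, "ax": 0, "ay": 0, "az": 0},
  {"dx": 0, "dy": 0, "dz": 0, "ax": 0, "ay": 0, "az": 0},
  {"dx": 0, "dy": 0, "dz": 0, "ax": 0, "ay": 0, "az": 0},
])

```text
time: 2.98
tool_pos: [613.5, 146.1, 40.9]
ee_rot: [180.0, 0.0, 136.9]
force: [0.5, -0.4, -0.5]
gripper_width: 30.4
grip_force: 0.0
```

```bash
python3 plan.py "614.5 149.3 150 137.1 1" "605.8 -218.2 130 158.9 3" "605.8 -218.2 32 158.9 1"
```

```text
2.98 [613.5 146.1  40.9] [180.    0.  136.9] w 30.4
[   1.5    3.  -109.1] [ 0.     0.    -0.004]
--
[-81.3 -91.7   6.7] [-0.     0.    -0.127]
[ -69.  -101.3    6.7] [-0.     0.    -0.127]
[ -55.6 -109.2    6.7] [-0.     0.    -0.127]
--
[ 0. -0. 98.] [-0.  0.  0.]
--
```

arm_command([
  {"dx": 1, "dy": 2, "dz": 0, "ax": 0, "ay": 0, "az": 0},
  {"dx": 1, "dy": 2, "dz": 0, "ax": 0, "ay": 0, "az": 0},
  {"dx": 1, "dy": 2, "dz": 0, "ax": 0, "ay": 0, "az": 0},
  {"dx": 1, "dy": 2, "dz": 0, "ax": 0, "ay": 0, "az": 0},
])

```text
time: 3.32
tool_pos: [614.2, 148.3, 40.8]
ee_rot: [180.0, 0.0, 136.9]
force: [0.5, 1.0, 0.9]
gripper_width: 27.1
grip_force: 15.0
```

arm_command([
  {"dx": 0, "dy": 0, "dz": -10, "ax": 0, "ay": 0, "az": 0},
  {"dx": 0, "dy": 0, "dz": -30, "ax": 0, "ay": 0, "az": 0},
  {"dx": 0, "dy": 0, "dz": -60, "ax": 0, "ay": 0, "az": 0},
  {"dx": 0, "dy": 0, "dz": -85, "ax": 0, "ay": 0, "az": 0},
  {"dx": 0, "dy": 0, "dz": -100, "ax": 0, "ay": 0, "az": 0},
])

```text
time: 3.73
tool_pos: [614.8, 148.2, 144.5]
ee_rot: [179.8, 0.2, 136.9]
force: [1.0, -1.0, 0.4]
gripper_width: 27.1
grip_force: 15.0
```

```bash
python3 plan.py "605.8 -218.2 130 158.9 3" "605.8 -218.2 32 158.9 1"
```

```text
3.73 [614.8 148.2 144.5] [179.8   0.2 136.9] w 27.1
[-81.3 -91.2   4.8] [ 0.001  0.001 -0.128]
[ -69.  -100.8    4.8] [ 0.001  0.001 -0.128]
[ -55.5 -108.8    4.8] [ 0.001  0.001 -0.128]
--
[-0. -0. 98.] [-0. -0.  0.]
--
```

arm_command([
  {"dx": -10, "dy": -12, "dz": 1, "ax": 0, "ay": 0, "az": -0.02},
  {"dx": -26, "dy": -29, "dz": 2, "ax": 0, "ay": 0, "az": -0.04},
  {"dx": -44, "dy": -49, "dz": 3, "ax": 0, "ay": 0, "az": -0.07},
  {"dx": -62, "dy": -70, "dz": 4, "ax": 0, "ay": 0, "az": -0.1},
  {"dx": -81, "dy": -91, "dz": 5, "ax": 0, "ay": 0, "az": -0.128},
])

```text
time: 4.15
tool_pos: [610.7, 25.3, 136.4]
ee_rot: [180.0, 0.0, 144.3]
force: [0.5, -0.3, 0.2]
gripper_width: 27.3
grip_force: 15.0
```

arm_command([
  {"dx": -14, "dy": -20, "dz": 1, "ax": 0, "ay": 0, "az": -0.025},
  {"dx": -28, "dy": -40, "dz": 2, "ax": 0, "ay": 0, "az": -0.05},
  {"dx": -42, "dy": -60, "dz": 3, "ax": 0, "ay": 0, "az": -0.075},
  {"dx": -56, "dy": -81, "dz": 4, "ax": 0, "ay": 0, "az": -0.1},
  {"dx": -69, "dy": -101, "dz": 5, "ax": 0, "ay": 0, "az": -0.128},
])

```text
time: 4.57
tool_pos: [607.7, -97.3, 131.4]
ee_rot: [-180.0, 0.0, 151.6]
force: [0.3, 0.7, -0.1]
gripper_width: 27.1
grip_force: 15.0
```

arm_command([
  {"dx": -14, "dy": -27, "dz": 1, "ax": 0, "ay": 0, "az": -0.03},
  {"dx": -27, "dy": -53, "dz": 2, "ax": 0, "ay": 0, "az": -0.06},
  {"dx": -39, "dy": -77, "dz": 3, "ax": 0, "ay": 0, "az": -0.09},
  {"dx": -49, "dy": -96, "dz": 4, "ax": 0, "ay": 0, "az": -0.115},
  {"dx": -55, "dy": -109, "dz": 5, "ax": 0, "ay": 0, "az": -0.128},
])

```text
time: 4.98
tool_pos: [604.0, -220.3, 126.3]
ee_rot: [-180.0, 0.0, 158.8]
force: [0.1, 0.2, -0.4]
gripper_width: 27.3
grip_force: 15.0
```

arm_command([
  {"dx": 0, "dy": 0, "dz": 0, "ax": 0, "ay": 0, "az": 0},
  {"dx": 0, "dy": 0, "dz": 0, "ax": 0, "ay": 0, "az": 0},
  {"dx": 0, "dy": 0, "dz": 0, "ax": 0, "ay": 0, "az": 0},
])

```text
time: 5.23
tool_pos: [604.3, -216.9, 126.1]
ee_rot: [180.0, -0.0, 158.9]
force: [0.2, 0.3, -0.3]
gripper_width: 27.4
grip_force: 15.0
```

```bash
python3 plan.py "605.8 -218.2 32 158.9 1"
```

```text
5.23 [ 604.3 -216.9  126.1] [180.   -0.  158.9] w 27.4
[-1.8 -0.7 94.1] [ 0. -0. -0.]
--
```

arm_command([
  {"dx": -2, "dy": -1, "dz": 20, "ax": 0, "ay": 0, "az": 0},
  {"dx": -2, "dy": -1, "dz": 45, "ax": 0, "ay": 0, "az": 0},
  {"dx": -2, "dy": -1, "dz": 66, "ax": 0, "ay": 0, "az": 0},
  {"dx": -2, "dy": -1, "dz": 80, "ax": 0, "ay": 0, "az": 0},
  {"dx": -2, "dy": -1, "dz": 86, "ax": 0, "ay": 0, "az": 0},
])

```text
time: 5.65
tool_pos: [605.2, -217.7, 37.9]
ee_rot: [180.0, -0.2, 158.9]
force: [0.2, 0.7, -0.2]
gripper_width: 27.3
grip_force: 15.0
```

arm_command([
  {"dx": 0, "dy": 0, "dz": 3, "ax": 0, "ay": 0, "az": 0},
  {"dx": 0, "dy": 0, "dz": 6, "ax": 0, "ay": 0, "az": 0},
  {"dx": 0, "dy": 0, "dz": 8, "ax": 0, "ay": 0, "az": 0},
  {"dx": 0, "dy": 0, "dz": 9.5, "ax": 0, "ay": 0, "az": 0},
  {"dx": 0, "dy": 0, "dz": 9.5, "ax": 0, "ay": 0, "az": 0},
])

```text
time: 6.07
tool_pos: [606.0, -219.6, 30.7]
ee_rot: [-180.0, 0.0, 158.9]
force: [-0.7, -0.6, 0.2]
gripper_width: 27.2
grip_force: 15.0
```

```bash
python3 plan.py "605.8 -218.2 30.3 158.9 1"
```

```text
6.07 [ 606.  -219.6   30.7] [-180.     0.   158.9] w 27.2
[0.7 1.2 0.4] [-0.     0.001 -0.   ]
--
```

arm_command([
  {"dx": 0, "dy": 0, "dz": 0, "ax": 0, "ay": 0, "az": 0},
  {"dx": 0, "dy": 0, "dz": 0, "ax": 0, "ay": 0, "az": 0},
  {"dx": 0, "dy": 0, "dz": 0, "ax": 0, "ay": 0, "az": 0},
  {"dx": 0, "dy": 0, "dz": 0, "ax": 0, "ay": 0, "az": 0},
  {"dx": 0, "dy": 0, "dz": 0, "ax": 0, "ay": 0, "az": 0},
], fingers=0)

```text
time: 6.48
tool_pos: [605.9, -219.6, 30.4]
ee_rot: [180.0, 0.0, 158.9]
force: [0.1, 0.2, 1.0]
gripper_width: 58.7
grip_force: 0.0
```

arm_command([
  {"dx": 0, "dy": 0, "dz": -10, "ax": 0, "ay": 0, "az": 0},
  {"dx": 0, "dy": 0, "dz": -30, "ax": 0, "ay": 0, "az": 0},
  {"dx": 0, "dy": 0, "dz": -60, "ax": 0, "ay": 0, "az": 0},
  {"dx": 0, "dy": 0, "dz": -90, "ax": 0, "ay": 0, "az": 0},
  {"dx": 0, "dy": 0, "dz": -120, "ax": 0, "ay": 0, "az": 0},
])

```text
time: 6.9
tool_pos: [605.6, -219.5, 152.4]
ee_rot: [-180.0, 0.0, 158.9]
force: [0.5, -0.3, 0.5]
gripper_width: 87.6
grip_force: 0.0
```

```bash
python3 plan.py "576.3 188.5 140 137.1 3"
```

```text
6.9 [ 605.6 -219.5  152.4] [-180.     0.   158.9] w 87.6
[ 58.2 123.3   4.1] [-0.     0.     0.127]
[ 73.3 115.    4.1] [-0.     0.     0.127]
[ 87.2 104.8   4.1] [-0.     0.     0.127]
--
```

arm_command([
  {"dx": 9, "dy": 19, "dz": 1, "ax": 0, "ay": 0, "az": 0.02},
  {"dx": 21, "dy": 45, "dz": 2, "ax": 0, "ay": 0, "az": 0.05},
  {"dx": 34, "dy": 71, "dz": 3, "ax": 0, "ay": 0, "az": 0.075},
  {"dx": 46, "dy": 97, "dz": 4, "ax": 0, "ay": 0, "az": 0.1},
  {"dx": 58, "dy": 123, "dz": 4, "ax": 0, "ay": 0, "az": 0.127},
])

```text
time: 7.32
tool_pos: [595.7, -82.7, 147.0]
ee_rot: [180.0, 0.0, 151.5]
force: [0.9, -0.3, 0.6]
gripper_width: 88.3
grip_force: 0.0
```

arm_command([
  {"dx": 15, "dy": 23, "dz": 1, "ax": 0, "ay": 0, "az": 0.025},
  {"dx": 29, "dy": 46, "dz": 2, "ax": 0, "ay": 0, "az": 0.05},
  {"dx": 44, "dy": 69, "dz": 3, "ax": 0, "ay": 0, "az": 0.075},
  {"dx": 59, "dy": 92, "dz": 4, "ax": 0, "ay": 0, "az": 0.1},
  {"dx": 73, "dy": 115, "dz": 4, "ax": 0, "ay": 0, "az": 0.127},
])

```text
time: 7.73
tool_pos: [586.2, 53.3, 143.0]
ee_rot: [180.0, 0.0, 144.3]
force: [0.5, 0.8, -0.8]
gripper_width: 88.2
grip_force: 0.0
```

arm_command([
  {"dx": 21, "dy": 25, "dz": 1, "ax": 0, "ay": 0, "az": 0.03},
  {"dx": 42, "dy": 50, "dz": 2, "ax": 0, "ay": 0, "az": 0.06},
  {"dx": 62, "dy": 74, "dz": 3, "ax": 0, "ay": 0, "az": 0.09},
  {"dx": 78, "dy": 94, "dz": 4, "ax": 0, "ay": 0, "az": 0.115},
  {"dx": 87, "dy": 105, "dz": 4, "ax": 0, "ay": 0, "az": 0.127},
])

```text
time: 8.15
tool_pos: [576.5, 190.8, 139.0]
ee_rot: [180.0, -0.0, 137.1]
force: [-0.9, -0.4, -0.7]
gripper_width: 87.8
grip_force: 0.0
```

arm_command([
  {"dx": 0, "dy": 0, "dz": 0, "ax": 0, "ay": 0, "az": 0},
  {"dx": 0, "dy": 0, "dz": 0, "ax": 0, "ay": 0, "az": 0},
  {"dx": 0, "dy": 0, "dz": 0, "ax": 0, "ay": 0, "az": 0},
  {"dx": 0, "dy": 0, "dz": 0, "ax": 0, "ay": 0, "az": 0},
])

```text
time: 8.48
tool_pos: [577.4, 186.8, 138.5]
ee_rot: [180.0, 0.0, 137.0]
force: [-0.9, -0.0, -0.4]
gripper_width: 88.2
grip_force: 0.0
```

```bash
python3 plan.py "576.3 188.5 40.5 137.1 1"
python3 - <<'E'
from bench import r
from h import *
d=r.get_image("top");cv2.imwrite("pics/t1.png",d["image"][130:400,100:560,::-1])
E
```

```text
8.48 [577.4 186.8 138.5] [180.   0. 137.] w 88.2
[ 2.   0.5 98. ] [ 0.     0.    -0.002]
--
```

View pics/t1.png

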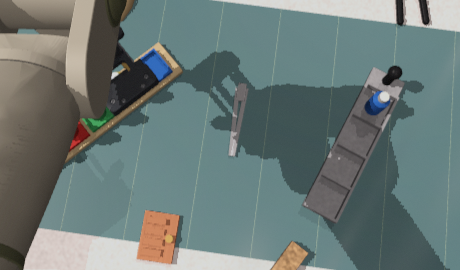

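Blue now stands upright in the pocket by the caddy post, at crop px (378,100). Yellow is next.

arm_command([
  {"dx": 2, "dy": 0, "dz": 25, "ax": 0, "ay": 0, "az": 0},
  {"dx": 2, "dy": 0, "dz": 52, "ax": 0, "ay": 0, "az": 0},
  {"dx": 2, "dy": 0, "dz": 76, "ax": 0, "ay": 0, "az": 0},
  {"dx": 2, "dy": 0, "dz": 92, "ax": 0, "ay": 0, "az": 0},
  {"dx": 2, "dy": 0, "dz": 98, "ax": 0, "ay": 0, "az": 0},
])

```text
time: 8.95
tool_pos: [574.8, 188.3, 37.9]
ee_rot: [-179.8, -0.1, 137.0]
force: [-0.3, -0.7, -0.6]
gripper_width: 88.5
grip_force: 0.0
```

arm_command([
  {"dx": 0, "dy": 0, "dz": 0, "ax": 0, "ay": 0, "az": 0},
  {"dx": 0, "dy": 0, "dz": 0, "ax": 0, "ay": 0, "az": 0},
  {"dx": 0, "dy": 0, "dz": 0, "ax": 0, "ay": 0, "az": 0},
  {"dx": 0, "dy": 0, "dz": 0, "ax": 0, "ay": 0, "az": 0},
  {"dx": 0, "dy": 0, "dz": 0, "ax": 0, "ay": 0, "az": 0},
], fingers=1)

```text
time: 9.37
tool_pos: [576.1, 189.4, 41.2]
ee_rot: [179.9, 0.1, 137.0]
force: [-0.6, -0.8, 0.0]
gripper_width: 57.1
grip_force: 0.0
```

```bash
python3 plan.py "576.3 188.5 40.5 137.1 1"
```

```text
9.37 [576.1 189.4  41.2] [1.799e+02 1.000e-01 1.370e+02] w 57.1
[-0.7 -0.5  0.7] [ 0.001  0.001 -0.001]
--
```

Centred. I'll finish closing and lift.

arm_command([
  {"dx": -1, "dy": 0, "dz": 0, "ax": 0, "ay": 0, "az": 0},
  {"dx": -1, "dy": 0, "dz": 0, "ax": 0, "ay": 0, "az": 0},
  {"dx": -1, "dy": 0, "dz": 0, "ax": 0, "ay": 0, "az": 0},
  {"dx": -1, "dy": 0, "dz": 0, "ax": 0, "ay": 0, "az": 0},
  {"dx": -1, "dy": 0, "dz": 0, "ax": 0, "ay": 0, "az": 0},
])

```text
time: 9.78
tool_pos: [576.4, 188.7, 40.3]
ee_rot: [180.0, 0.0, 137.0]
force: [0.6, -0.3, 0.2]
gripper_width: 27.7
grip_force: 15.0
```

arm_command([
  {"dx": 0, "dy": 0, "dz": 0, "ax": 0, "ay": 0, "az": 0},
  {"dx": 0, "dy": 0, "dz": 0, "ax": 0, "ay": 0, "az": 0},
  {"dx": 0, "dy": 0, "dz": 0, "ax": 0, "ay": 0, "az": 0},
])

```text
time: 10.03
tool_pos: [576.4, 188.7, 40.3]
ee_rot: [180.0, 0.0, 137.0]
force: [-0.4, 0.4, 0.2]
gripper_width: 27.8
grip_force: 15.0
```

arm_command([
  {"dx": 0, "dy": 0, "dz": -10, "ax": 0, "ay": 0, "az": 0},
  {"dx": 0, "dy": 0, "dz": -30, "ax": 0, "ay": 0, "az": 0},
  {"dx": 0, "dy": 0, "dz": -60, "ax": 0, "ay": 0, "az": 0},
  {"dx": 0, "dy": 0, "dz": -85, "ax": 0, "ay": 0, "az": 0},
  {"dx": 0, "dy": 0, "dz": -100, "ax": 0, "ay": 0, "az": 0},
])

```text
time: 10.45
tool_pos: [577.1, 188.8, 143.9]
ee_rot: [179.8, 0.1, 137.0]
force: [0.3, 0.6, -0.0]
gripper_width: 27.5
grip_force: 15.0
```

```bash
python3 plan.py "553.6 -198.0 135 158.9 3"
```

```text
10.45 [577.1 188.8 143.9] [1.798e+02 1.000e-01 1.370e+02] w 27.5
[-82.1 -99.7   2.9] [ 0.001  0.001 -0.127]
[ -68.8 -109.3    2.9] [ 0.001  0.001 -0.127]
[ -54.4 -117.2    2.9] [ 0.001  0.001 -0.127]
--
```

arm_command([
  {"dx": -10, "dy": -13, "dz": 1, "ax": 0, "ay": 0, "az": -0.02},
  {"dx": -26, "dy": -32, "dz": 1, "ax": 0, "ay": 0, "az": -0.04},
  {"dx": -44, "dy": -54, "dz": 2, "ax": 0, "ay": 0, "az": -0.07},
  {"dx": -63, "dy": -77, "dz": 2, "ax": 0, "ay": 0, "az": -0.1},
  {"dx": -82, "dy": -100, "dz": 3, "ax": 0, "ay": 0, "az": -0.127},
])

```text
time: 10.87
tool_pos: [568.0, 58.5, 138.1]
ee_rot: [180.0, 0.0, 144.4]
force: [0.8, -0.2, -0.5]
gripper_width: 27.6
grip_force: 15.0
```

arm_command([
  {"dx": -14, "dy": -22, "dz": 1, "ax": 0, "ay": 0, "az": -0.025},
  {"dx": -28, "dy": -44, "dz": 1, "ax": 0, "ay": 0, "az": -0.05},
  {"dx": -42, "dy": -66, "dz": 2, "ax": 0, "ay": 0, "az": -0.075},
  {"dx": -56, "dy": -88, "dz": 2, "ax": 0, "ay": 0, "az": -0.1},
  {"dx": -69, "dy": -109, "dz": 3, "ax": 0, "ay": 0, "az": -0.127},
])

```text
time: 11.28
tool_pos: [560.6, -70.6, 135.1]
ee_rot: [180.0, 0.0, 151.7]
force: [0.9, -1.2, 0.4]
gripper_width: 27.2
grip_force: 15.0
```

arm_command([
  {"dx": -14, "dy": -29, "dz": 1, "ax": 0, "ay": 0, "az": -0.03},
  {"dx": -27, "dy": -57, "dz": 1, "ax": 0, "ay": 0, "az": -0.06},
  {"dx": -39, "dy": -83, "dz": 2, "ax": 0, "ay": 0, "az": -0.09},
  {"dx": -48, "dy": -103, "dz": 2, "ax": 0, "ay": 0, "az": -0.115},
  {"dx": -54, "dy": -117, "dz": 3, "ax": 0, "ay": 0, "az": -0.127},
])

```text
time: 11.7
tool_pos: [552.3, -200.1, 132.0]
ee_rot: [-180.0, 0.1, 158.9]
force: [0.3, 0.4, -0.2]
gripper_width: 27.3
grip_force: 15.0
```

arm_command([
  {"dx": 0, "dy": 0, "dz": 0, "ax": 0, "ay": 0, "az": 0},
  {"dx": 0, "dy": 0, "dz": 0, "ax": 0, "ay": 0, "az": 0},
  {"dx": 0, "dy": 0, "dz": 0, "ax": 0, "ay": 0, "az": 0},
  {"dx": 0, "dy": 0, "dz": 0, "ax": 0, "ay": 0, "az": 0},
  {"dx": 0, "dy": 0, "dz": 0, "ax": 0, "ay": 0, "az": 0},
])

```text
time: 12.12
tool_pos: [552.7, -196.8, 131.5]
ee_rot: [180.0, 0.0, 158.9]
force: [-1.1, 0.1, -0.2]
gripper_width: 27.6
grip_force: 15.0
```

```bash
python3 plan.py "553.6 -198 39 158.9 1"
```

```text
12.12 [ 552.7 -196.8  131.5] [180.    0.  158.9] w 27.6
[-1.2 -0.8 92.5] [0.    0.    0.001]
--
```

arm_command([
  {"dx": -1, "dy": -1, "dz": 20, "ax": 0, "ay": 0, "az": 0},
  {"dx": -1, "dy": -1, "dz": 46, "ax": 0, "ay": 0, "az": 0},
  {"dx": -1, "dy": -1, "dz": 70, "ax": 0, "ay": 0, "az": 0},
  {"dx": -1, "dy": -1, "dz": 85, "ax": 0, "ay": 0, "az": 0},
  {"dx": -1, "dy": -1, "dz": 91, "ax": 0, "ay": 0, "az": 0},
])

```text
time: 12.53
tool_pos: [552.4, -197.9, 38.1]
ee_rot: [180.0, -0.2, 158.9]
force: [-0.3, -1.2, -0.8]
gripper_width: 27.4
grip_force: 15.0
```

arm_command([
  {"dx": 0, "dy": 0, "dz": 3, "ax": 0, "ay": 0, "az": 0},
  {"dx": 0, "dy": 0, "dz": 6, "ax": 0, "ay": 0, "az": 0},
  {"dx": 0, "dy": 0, "dz": 8, "ax": 0, "ay": 0, "az": 0},
  {"dx": 0, "dy": 0, "dz": 10, "ax": 0, "ay": 0, "az": 0},
  {"dx": 0, "dy": 0, "dz": 10, "ax": 0, "ay": 0, "az": 0},
])

```text
time: 12.95
tool_pos: [553.3, -199.1, 30.6]
ee_rot: [-180.0, 0.0, 158.9]
force: [-0.1, -0.1, -0.5]
gripper_width: 27.5
grip_force: 15.0
```

```bash
python3 plan.py "553.6 -198 29.8 158.9 1"
```

```text
12.95 [ 553.3 -199.1   30.6] [-180.     0.   158.9] w 27.5
[0.1 1.1 0.8] [-0.     0.001 -0.   ]
--
```

arm_command([
  {"dx": 0, "dy": 1, "dz": 0.5, "ax": 0, "ay": 0, "az": 0},
  {"dx": 0, "dy": 1, "dz": 0.5, "ax": 0, "ay": 0, "az": 0},
  {"dx": 0, "dy": 1, "dz": 0.5, "ax": 0, "ay": 0, "az": 0},
])

```text
time: 13.2
tool_pos: [553.6, -198.2, 30.0]
ee_rot: [-180.0, 0.0, 158.9]
force: [1.2, -0.2, -0.3]
gripper_width: 27.1
grip_force: 15.0
```

arm_command([
  {"dx": 0, "dy": 0, "dz": 0, "ax": 0, "ay": 0, "az": 0},
  {"dx": 0, "dy": 0, "dz": 0, "ax": 0, "ay": 0, "az": 0},
  {"dx": 0, "dy": 0, "dz": 0, "ax": 0, "ay": 0, "az": 0},
  {"dx": 0, "dy": 0, "dz": 0, "ax": 0, "ay": 0, "az": 0},
  {"dx": 0, "dy": 0, "dz": 0, "ax": 0, "ay": 0, "az": 0},
], fingers=0)

```text
time: 13.62
tool_pos: [553.5, -198.2, 29.8]
ee_rot: [180.0, 0.0, 158.9]
force: [-0.1, 0.9, 0.3]
gripper_width: 58.6
grip_force: 0.0
```

arm_command([
  {"dx": 0, "dy": 0, "dz": -10, "ax": 0, "ay": 0, "az": 0},
  {"dx": 0, "dy": 0, "dz": -30, "ax": 0, "ay": 0, "az": 0},
  {"dx": 0, "dy": 0, "dz": -60, "ax": 0, "ay": 0, "az": 0},
  {"dx": 0, "dy": 0, "dz": -90, "ax": 0, "ay": 0, "az": 0},
  {"dx": 0, "dy": 0, "dz": -120, "ax": 0, "ay": 0, "az": 0},
])

```text
time: 14.03
tool_pos: [553.3, -198.0, 151.9]
ee_rot: [-180.0, 0.0, 158.9]
force: [0.6, 0.1, 0.1]
gripper_width: 88.0
grip_force: 0.0
```

```bash
python3 plan.py "532.7 223.3 140 137.1 3"
```

```text
14.03 [ 553.3 -198.   151.9] [-180.     0.   158.9] w 88.0
[ 57.  128.5   4. ] [0.    0.    0.127]
[ 72.8 120.3   4. ] [0.    0.    0.127]
[ 87.4 110.1   4. ] [0.    0.    0.127]
--
```

arm_command([
  {"dx": 9, "dy": 20, "dz": 1, "ax": 0, "ay": 0, "az": 0.02},
  {"dx": 21, "dy": 47, "dz": 2, "ax": 0, "ay": 0, "az": 0.05},
  {"dx": 33, "dy": 74, "dz": 3, "ax": 0, "ay": 0, "az": 0.075},
  {"dx": 45, "dy": 101, "dz": 4, "ax": 0, "ay": 0, "az": 0.1},
  {"dx": 57, "dy": 128, "dz": 4, "ax": 0, "ay": 0, "az": 0.127},
])

```text
time: 14.45
tool_pos: [546.1, -56.9, 146.5]
ee_rot: [180.0, 0.0, 151.5]
force: [1.0, 0.1, -0.8]
gripper_width: 87.5
grip_force: 0.0
```

arm_command([
  {"dx": 15, "dy": 24, "dz": 1, "ax": 0, "ay": 0, "az": 0.025},
  {"dx": 29, "dy": 48, "dz": 2, "ax": 0, "ay": 0, "az": 0.05},
  {"dx": 44, "dy": 72, "dz": 3, "ax": 0, "ay": 0, "az": 0.075},
  {"dx": 58, "dy": 96, "dz": 4, "ax": 0, "ay": 0, "az": 0.1},
  {"dx": 73, "dy": 120, "dz": 4, "ax": 0, "ay": 0, "az": 0.127},
])

```text
time: 14.87
tool_pos: [539.1, 83.4, 142.5]
ee_rot: [180.0, 0.0, 144.2]
force: [0.2, 0.5, 1.0]
gripper_width: 87.8
grip_force: 0.0
```

arm_command([
  {"dx": 21, "dy": 26, "dz": 1, "ax": 0, "ay": 0, "az": 0.03},
  {"dx": 42, "dy": 52, "dz": 2, "ax": 0, "ay": 0, "az": 0.06},
  {"dx": 62, "dy": 78, "dz": 3, "ax": 0, "ay": 0, "az": 0.09},
  {"dx": 78, "dy": 98, "dz": 4, "ax": 0, "ay": 0, "az": 0.115},
  {"dx": 87, "dy": 110, "dz": 4, "ax": 0, "ay": 0, "az": 0.127},
])

```text
time: 15.28
tool_pos: [532.2, 224.8, 138.4]
ee_rot: [180.0, -0.0, 137.1]
force: [0.4, -0.6, -0.9]
gripper_width: 88.1
grip_force: 0.0
```

arm_command([
  {"dx": 0, "dy": 0, "dz": 0, "ax": 0, "ay": 0, "az": 0},
  {"dx": 0, "dy": 0, "dz": 0, "ax": 0, "ay": 0, "az": 0},
  {"dx": 0, "dy": 0, "dz": 0, "ax": 0, "ay": 0, "az": 0},
  {"dx": 0, "dy": 0, "dz": 0, "ax": 0, "ay": 0, "az": 0},
  {"dx": 0, "dy": 0, "dz": 0, "ax": 0, "ay": 0, "az": 0},
])

```text
time: 15.7
tool_pos: [533.1, 221.2, 138.0]
ee_rot: [180.0, 0.0, 137.0]
force: [0.3, 0.1, 0.3]
gripper_width: 88.3
grip_force: 0.0
```

```bash
python3 plan.py "532.7 223.3 40.5 137.1 1"
```

```text
15.7 [533.1 221.2 138. ] [180.   0. 137.] w 88.3
[ 1.7  1.3 97.5] [ 0.     0.    -0.002]
--
```

arm_command([
  {"dx": 1.5, "dy": 1, "dz": 25, "ax": 0, "ay": 0, "az": 0},
  {"dx": 1.5, "dy": 1, "dz": 52, "ax": 0, "ay": 0, "az": 0},
  {"dx": 1.5, "dy": 1, "dz": 76, "ax": 0, "ay": 0, "az": 0},
  {"dx": 1.5, "dy": 1, "dz": 92, "ax": 0, "ay": 0, "az": 0},
  {"dx": 1.5, "dy": 1, "dz": 98, "ax": 0, "ay": 0, "az": 0},
])

```text
time: 16.12
tool_pos: [531.5, 223.0, 37.5]
ee_rot: [-179.8, -0.1, 137.0]
force: [-1.0, 0.3, -0.3]
gripper_width: 88.3
grip_force: 0.0
```

arm_command([
  {"dx": 0, "dy": 0, "dz": 0, "ax": 0, "ay": 0, "az": 0},
  {"dx": 0, "dy": 0, "dz": 0, "ax": 0, "ay": 0, "az": 0},
  {"dx": 0, "dy": 0, "dz": 0, "ax": 0, "ay": 0, "az": 0},
  {"dx": 0, "dy": 0, "dz": 0, "ax": 0, "ay": 0, "az": 0},
  {"dx": 0, "dy": 0, "dz": 0, "ax": 0, "ay": 0, "az": 0},
], fingers=1)

```text
time: 16.53
tool_pos: [532.8, 224.0, 40.7]
ee_rot: [179.9, 0.1, 137.0]
force: [0.5, -0.7, 0.0]
gripper_width: 57.3
grip_force: 0.0
```

```bash
python3 plan.py "532.7 223.3 40.5 137.1 1"
```

```text
16.53 [532.8 224.   40.7] [1.799e+02 1.000e-01 1.370e+02] w 57.3
[-0.4 -0.6  0.2] [ 0.001  0.001 -0.001]
--
```

arm_command([
  {"dx": 0, "dy": 0, "dz": 0, "ax": 0, "ay": 0, "az": 0},
  {"dx": 0, "dy": 0, "dz": 0, "ax": 0, "ay": 0, "az": 0},
  {"dx": 0, "dy": 0, "dz": 0, "ax": 0, "ay": 0, "az": 0},
  {"dx": 0, "dy": 0, "dz": 0, "ax": 0, "ay": 0, "az": 0},
  {"dx": 0, "dy": 0, "dz": 0, "ax": 0, "ay": 0, "az": 0},
])

```text
time: 16.95
tool_pos: [532.5, 223.9, 39.8]
ee_rot: [180.0, 0.0, 137.0]
force: [0.6, 0.1, 1.0]
gripper_width: 27.6
grip_force: 15.0
```

arm_command([
  {"dx": 0, "dy": 0, "dz": 0, "ax": 0, "ay": 0, "az": 0},
  {"dx": 0, "dy": 0, "dz": 0, "ax": 0, "ay": 0, "az": 0},
  {"dx": 0, "dy": 0, "dz": 0, "ax": 0, "ay": 0, "az": 0},
])

```text
time: 17.2
tool_pos: [532.5, 223.9, 39.8]
ee_rot: [180.0, 0.0, 137.0]
force: [-0.3, 0.2, 0.9]
gripper_width: 27.5
grip_force: 15.0
```

arm_command([
  {"dx": 0, "dy": 0, "dz": -10, "ax": 0, "ay": 0, "az": 0},
  {"dx": 0, "dy": 0, "dz": -30, "ax": 0, "ay": 0, "az": 0},
  {"dx": 0, "dy": 0, "dz": -60, "ax": 0, "ay": 0, "az": 0},
  {"dx": 0, "dy": 0, "dz": -85, "ax": 0, "ay": 0, "az": 0},
  {"dx": 0, "dy": 0, "dz": -100, "ax": 0, "ay": 0, "az": 0},
])

```text
time: 17.62
tool_pos: [533.1, 224.1, 143.2]
ee_rot: [179.8, 0.1, 137.0]
force: [0.6, 0.8, -0.3]
gripper_width: 27.7
grip_force: 15.0
```

```bash
python3 plan.py "501.3 -177.9 135 158.9 3"
```

```text
17.62 [533.1 224.1 143.2] [1.798e+02 1.000e-01 1.370e+02] w 27.7
[ -83.6 -105.3    2.6] [ 0.001  0.001 -0.127]
[ -69.5 -115.     2.6] [ 0.001  0.001 -0.127]
[ -54.4 -122.9    2.7] [ 0.001  0.001 -0.127]
--
```

arm_command([
  {"dx": -10, "dy": -13, "dz": 1, "ax": 0, "ay": 0, "az": -0.02},
  {"dx": -27, "dy": -34, "dz": 1, "ax": 0, "ay": 0, "az": -0.04},
  {"dx": -45, "dy": -57, "dz": 2, "ax": 0, "ay": 0, "az": -0.07},
  {"dx": -64, "dy": -81, "dz": 2, "ax": 0, "ay": 0, "az": -0.1},
  {"dx": -84, "dy": -105, "dz": 3, "ax": 0, "ay": 0, "az": -0.127},
])

```text
time: 18.03
tool_pos: [522.0, 88.8, 137.6]
ee_rot: [180.0, 0.0, 144.4]
force: [1.2, -0.4, 0.0]
gripper_width: 27.6
grip_force: 15.0
```

arm_command([
  {"dx": -14, "dy": -23, "dz": 1, "ax": 0, "ay": 0, "az": -0.025},
  {"dx": -28, "dy": -46, "dz": 1, "ax": 0, "ay": 0, "az": -0.05},
  {"dx": -42, "dy": -69, "dz": 2, "ax": 0, "ay": 0, "az": -0.075},
  {"dx": -56, "dy": -92, "dz": 2, "ax": 0, "ay": 0, "az": -0.1},
  {"dx": -70, "dy": -115, "dz": 3, "ax": 0, "ay": 0, "az": -0.127},
])

```text
time: 18.45
tool_pos: [511.9, -45.7, 134.6]
ee_rot: [180.0, 0.0, 151.7]
force: [0.1, -1.2, 0.3]
gripper_width: 27.5
grip_force: 15.0
```

arm_command([
  {"dx": -13, "dy": -30, "dz": 1, "ax": 0, "ay": 0, "az": -0.03},
  {"dx": -26, "dy": -59, "dz": 1, "ax": 0, "ay": 0, "az": -0.06},
  {"dx": -38, "dy": -86, "dz": 2, "ax": 0, "ay": 0, "az": -0.09},
  {"dx": -48, "dy": -108, "dz": 2, "ax": 0, "ay": 0, "az": -0.115},
  {"dx": -54, "dy": -123, "dz": 3, "ax": 0, "ay": 0, "az": -0.127},
])

```text
time: 18.87
tool_pos: [500.9, -180.7, 131.5]
ee_rot: [-180.0, 0.1, 158.9]
force: [-0.8, -0.0, 0.0]
gripper_width: 27.5
grip_force: 15.0
```

arm_command([
  {"dx": 0, "dy": 0, "dz": 0, "ax": 0, "ay": 0, "az": 0},
  {"dx": 0, "dy": 0, "dz": 0, "ax": 0, "ay": 0, "az": 0},
  {"dx": 0, "dy": 0, "dz": 0, "ax": 0, "ay": 0, "az": 0},
  {"dx": 0, "dy": 0, "dz": 0, "ax": 0, "ay": 0, "az": 0},
  {"dx": 0, "dy": 0, "dz": 0, "ax": 0, "ay": 0, "az": 0},
])

```text
time: 19.28
tool_pos: [501.2, -177.3, 130.9]
ee_rot: [180.0, -0.0, 158.9]
force: [-0.2, 0.3, -0.3]
gripper_width: 27.4
grip_force: 15.0
```

```bash
python3 plan.py "501.3 -177.9 39 158.9 1"
```

```text
19.28 [ 501.2 -177.3  130.9] [180.   -0.  158.9] w 27.4
[-0.3 -0.5 91.9] [ 0.    -0.     0.001]
--
```

arm_command([
  {"dx": 0, "dy": 0, "dz": 20, "ax": 0, "ay": 0, "az": 0},
  {"dx": 0, "dy": 0, "dz": 46, "ax": 0, "ay": 0, "az": 0},
  {"dx": 0, "dy": 0, "dz": 70, "ax": 0, "ay": 0, "az": 0},
  {"dx": 0, "dy": 0, "dz": 85, "ax": 0, "ay": 0, "az": 0},
  {"dx": 0, "dy": 0, "dz": 91, "ax": 0, "ay": 0, "az": 0},
])

```text
time: 19.7
tool_pos: [500.4, -177.1, 37.8]
ee_rot: [180.0, -0.2, 158.9]
force: [0.3, -0.2, -0.5]
gripper_width: 27.5
grip_force: 15.0
```

arm_command([
  {"dx": 0, "dy": 0.5, "dz": 3, "ax": 0, "ay": 0, "az": 0},
  {"dx": 0, "dy": 0.5, "dz": 6, "ax": 0, "ay": 0, "az": 0},
  {"dx": 0, "dy": 0.5, "dz": 8, "ax": 0, "ay": 0, "az": 0},
  {"dx": 0, "dy": 0.5, "dz": 10, "ax": 0, "ay": 0, "az": 0},
  {"dx": 0, "dy": 0.5, "dz": 10, "ax": 0, "ay": 0, "az": 0},
])

```text
time: 20.12
tool_pos: [501.4, -177.9, 30.1]
ee_rot: [-180.0, 0.0, 158.9]
force: [-1.1, 0.0, -0.1]
gripper_width: 27.6
grip_force: 15.0
```

```bash
python3 plan.py "501.3 -177.9 29.4 158.9 1"
```

```text
20.12 [ 501.4 -177.9   30.1] [-180.     0.   158.9] w 27.6
[ 0.1 -0.1  0.7] [-0.     0.001 -0.   ]
--
```

arm_command([
  {"dx": 0, "dy": 0, "dz": 0.5, "ax": 0, "ay": 0, "az": 0},
  {"dx": 0, "dy": 0, "dz": 0.5, "ax": 0, "ay": 0, "az": 0},
  {"dx": 0, "dy": 0, "dz": 0.5, "ax": 0, "ay": 0, "az": 0},
])

```text
time: 20.37
tool_pos: [501.4, -177.9, 29.5]
ee_rot: [-180.0, 0.0, 158.9]
force: [-0.5, -0.3, -0.1]
gripper_width: 27.6
grip_force: 15.0
```

arm_command([
  {"dx": 0, "dy": 0, "dz": 0, "ax": 0, "ay": 0, "az": 0},
  {"dx": 0, "dy": 0, "dz": 0, "ax": 0, "ay": 0, "az": 0},
  {"dx": 0, "dy": 0, "dz": 0, "ax": 0, "ay": 0, "az": 0},
  {"dx": 0, "dy": 0, "dz": 0, "ax": 0, "ay": 0, "az": 0},
  {"dx": 0, "dy": 0, "dz": 0, "ax": 0, "ay": 0, "az": 0},
], fingers=0)

```text
time: 20.78
tool_pos: [501.3, -177.8, 29.3]
ee_rot: [180.0, 0.0, 158.9]
force: [-0.7, 0.1, -1.0]
gripper_width: 58.8
grip_force: 0.0
```

arm_command([
  {"dx": 0, "dy": 0, "dz": -10, "ax": 0, "ay": 0, "az": 0},
  {"dx": 0, "dy": 0, "dz": -30, "ax": 0, "ay": 0, "az": 0},
  {"dx": 0, "dy": 0, "dz": -60, "ax": 0, "ay": 0, "az": 0},
  {"dx": 0, "dy": 0, "dz": -90, "ax": 0, "ay": 0, "az": 0},
  {"dx": 0, "dy": 0, "dz": -120, "ax": 0, "ay": 0, "az": 0},
])

```text
time: 21.2
tool_pos: [501.1, -177.7, 151.4]
ee_rot: [180.0, 0.0, 158.9]
force: [0.6, 0.1, -0.3]
gripper_width: 88.0
grip_force: 0.0
```

```bash
python3 plan.py "495.3 262 140 137.1 3"
```

```text
21.2 [ 501.1 -177.7  151.4] [180.    0.  158.9] w 88.0
[ 54.6 136.    3.8] [0.    0.    0.127]
[ 71.4 128.    3.8] [0.    0.    0.127]
[ 87.  118.    3.8] [0.    0.    0.127]
--
```

arm_command([
  {"dx": 9, "dy": 22, "dz": 1, "ax": 0, "ay": 0, "az": 0.02},
  {"dx": 20, "dy": 50, "dz": 2, "ax": 0, "ay": 0, "az": 0.05},
  {"dx": 31, "dy": 78, "dz": 3, "ax": 0, "ay": 0, "az": 0.075},
  {"dx": 43, "dy": 107, "dz": 4, "ax": 0, "ay": 0, "az": 0.1},
  {"dx": 55, "dy": 136, "dz": 4, "ax": 0, "ay": 0, "az": 0.127},
])

```text
time: 21.62
tool_pos: [498.7, -29.8, 145.9]
ee_rot: [180.0, 0.0, 151.5]
force: [0.1, 0.2, -0.8]
gripper_width: 88.2
grip_force: 0.0
```

arm_command([
  {"dx": 14, "dy": 26, "dz": 1, "ax": 0, "ay": 0, "az": 0.025},
  {"dx": 28, "dy": 51, "dz": 2, "ax": 0, "ay": 0, "az": 0.05},
  {"dx": 43, "dy": 77, "dz": 3, "ax": 0, "ay": 0, "az": 0.075},
  {"dx": 57, "dy": 102, "dz": 4, "ax": 0, "ay": 0, "az": 0.1},
  {"dx": 71, "dy": 128, "dz": 4, "ax": 0, "ay": 0, "az": 0.127},
])

```text
time: 22.03
tool_pos: [497.1, 116.6, 141.9]
ee_rot: [180.0, 0.0, 144.2]
force: [-0.8, -0.2, 0.5]
gripper_width: 88.1
grip_force: 0.0
```

arm_command([
  {"dx": 21, "dy": 28, "dz": 1, "ax": 0, "ay": 0, "az": 0.03},
  {"dx": 42, "dy": 57, "dz": 2, "ax": 0, "ay": 0, "az": 0.06},
  {"dx": 62, "dy": 84, "dz": 3, "ax": 0, "ay": 0, "az": 0.09},
  {"dx": 78, "dy": 106, "dz": 4, "ax": 0, "ay": 0, "az": 0.115},
  {"dx": 87, "dy": 118, "dz": 4, "ax": 0, "ay": 0, "az": 0.127},
])

```text
time: 22.45
tool_pos: [495.0, 264.6, 137.9]
ee_rot: [180.0, -0.0, 137.1]
force: [-0.7, -0.9, 0.6]
gripper_width: 88.1
grip_force: 0.0
```

arm_command([
  {"dx": 0, "dy": 0, "dz": 0, "ax": 0, "ay": 0, "az": 0},
  {"dx": 0, "dy": 0, "dz": 0, "ax": 0, "ay": 0, "az": 0},
  {"dx": 0, "dy": 0, "dz": 0, "ax": 0, "ay": 0, "az": 0},
  {"dx": 0, "dy": 0, "dz": 0, "ax": 0, "ay": 0, "az": 0},
  {"dx": 0, "dy": 0, "dz": 0, "ax": 0, "ay": 0, "az": 0},
])

```text
time: 22.87
tool_pos: [495.8, 260.8, 137.5]
ee_rot: [180.0, 0.0, 137.0]
force: [0.6, 0.6, -0.3]
gripper_width: 88.1
grip_force: 0.0
```

```bash
python3 plan.py "495.3 262 40.5 137.1 1"
```

```text
22.87 [495.8 260.8 137.5] [180.   0. 137.] w 88.1
[ 1.2  0.5 97. ] [ 0.     0.    -0.002]
--
```

arm_command([
  {"dx": 1, "dy": 0.5, "dz": 25, "ax": 0, "ay": 0, "az": 0},
  {"dx": 1, "dy": 0.5, "dz": 52, "ax": 0, "ay": 0, "az": 0},
  {"dx": 1, "dy": 0.5, "dz": 76, "ax": 0, "ay": 0, "az": 0},
  {"dx": 1, "dy": 0.5, "dz": 91, "ax": 0, "ay": 0, "az": 0},
  {"dx": 1, "dy": 0.5, "dz": 97, "ax": 0, "ay": 0, "az": 0},
])

```text
time: 23.28
tool_pos: [494.5, 261.9, 38.2]
ee_rot: [-179.8, -0.1, 137.0]
force: [-0.0, -0.8, 0.7]
gripper_width: 88.1
grip_force: 0.0
```

arm_command([
  {"dx": 0, "dy": 0, "dz": 0, "ax": 0, "ay": 0, "az": 0},
  {"dx": 0, "dy": 0, "dz": 0, "ax": 0, "ay": 0, "az": 0},
  {"dx": 0, "dy": 0, "dz": 0, "ax": 0, "ay": 0, "az": 0},
  {"dx": 0, "dy": 0, "dz": 0, "ax": 0, "ay": 0, "az": 0},
  {"dx": 0, "dy": 0, "dz": 0, "ax": 0, "ay": 0, "az": 0},
], fingers=1)

```text
time: 23.7
tool_pos: [495.6, 263.0, 41.2]
ee_rot: [179.9, 0.0, 137.0]
force: [-0.2, -0.6, -1.5]
gripper_width: 57.0
grip_force: 0.0
```

```bash
python3 plan.py "495.3 262 40.5 137.1 1"
```

```text
23.7 [495.6 263.   41.2] [179.9   0.  137. ] w 57.0
[-0.4 -0.9  0.7] [ 0.001  0.001 -0.001]
--
```

arm_command([
  {"dx": 0, "dy": -0.5, "dz": 0, "ax": 0, "ay": 0, "az": 0},
  {"dx": 0, "dy": -0.5, "dz": 0, "ax": 0, "ay": 0, "az": 0},
  {"dx": 0, "dy": -0.5, "dz": 0, "ax": 0, "ay": 0, "az": 0},
  {"dx": 0, "dy": -0.5, "dz": 0, "ax": 0, "ay": 0, "az": 0},
  {"dx": 0, "dy": -0.5, "dz": 0, "ax": 0, "ay": 0, "az": 0},
])

```text
time: 24.12
tool_pos: [494.9, 262.5, 40.3]
ee_rot: [180.0, 0.0, 137.0]
force: [-0.1, -0.5, 1.0]
gripper_width: 27.4
grip_force: 15.0
```

arm_command([
  {"dx": 0, "dy": 0, "dz": 0, "ax": 0, "ay": 0, "az": 0},
  {"dx": 0, "dy": 0, "dz": 0, "ax": 0, "ay": 0, "az": 0},
  {"dx": 0, "dy": 0, "dz": 0, "ax": 0, "ay": 0, "az": 0},
])

```text
time: 24.37
tool_pos: [494.9, 262.5, 40.3]
ee_rot: [180.0, 0.0, 137.0]
force: [0.1, 0.4, 0.6]
gripper_width: 27.5
grip_force: 15.0
```

arm_command([
  {"dx": 0, "dy": 0, "dz": -10, "ax": 0, "ay": 0, "az": 0},
  {"dx": 0, "dy": 0, "dz": -30, "ax": 0, "ay": 0, "az": 0},
  {"dx": 0, "dy": 0, "dz": -60, "ax": 0, "ay": 0, "az": 0},
  {"dx": 0, "dy": 0, "dz": -85, "ax": 0, "ay": 0, "az": 0},
  {"dx": 0, "dy": 0, "dz": -100, "ax": 0, "ay": 0, "az": 0},
])

```text
time: 24.78
tool_pos: [495.5, 262.7, 143.7]
ee_rot: [179.8, 0.1, 137.0]
force: [0.3, -0.2, 0.7]
gripper_width: 27.3
grip_force: 15.0
```

```bash
python3 plan.py "449.1 -157.7 135 158.9 3"
```

```text
24.78 [495.5 262.7 143.7] [1.798e+02 1.000e-01 1.370e+02] w 27.3
[ -84.2 -113.1    2.7] [ 0.001  0.001 -0.127]
[ -69.1 -122.9    2.7] [ 0.001  0.001 -0.127]
[ -53.  -130.7    2.8] [ 0.001  0.001 -0.127]
--
```

arm_command([
  {"dx": -10, "dy": -14, "dz": 1, "ax": 0, "ay": 0, "az": -0.02},
  {"dx": -27, "dy": -36, "dz": 1, "ax": 0, "ay": 0, "az": -0.04},
  {"dx": -45, "dy": -61, "dz": 2, "ax": 0, "ay": 0, "az": -0.07},
  {"dx": -64, "dy": -87, "dz": 2, "ax": 0, "ay": 0, "az": -0.1},
  {"dx": -84, "dy": -113, "dz": 3, "ax": 0, "ay": 0, "az": -0.127},
])

```text
time: 25.2
tool_pos: [478.9, 121.5, 138.0]
ee_rot: [180.0, 0.0, 144.4]
force: [1.3, -0.3, -0.8]
gripper_width: 27.2
grip_force: 15.0
```

arm_command([
  {"dx": -14, "dy": -25, "dz": 1, "ax": 0, "ay": 0, "az": -0.025},
  {"dx": -28, "dy": -49, "dz": 1, "ax": 0, "ay": 0, "az": -0.05},
  {"dx": -41, "dy": -74, "dz": 2, "ax": 0, "ay": 0, "az": -0.075},
  {"dx": -55, "dy": -98, "dz": 2, "ax": 0, "ay": 0, "az": -0.1},
  {"dx": -69, "dy": -123, "dz": 3, "ax": 0, "ay": 0, "az": -0.127},
])

```text
time: 25.62
tool_pos: [463.4, -18.9, 135.1]
ee_rot: [180.0, 0.1, 151.7]
force: [0.9, 0.2, -0.2]
gripper_width: 27.4
grip_force: 15.0
```

arm_command([
  {"dx": -13, "dy": -32, "dz": 1, "ax": 0, "ay": 0, "az": -0.03},
  {"dx": -26, "dy": -63, "dz": 1, "ax": 0, "ay": 0, "az": -0.06},
  {"dx": -38, "dy": -92, "dz": 2, "ax": 0, "ay": 0, "az": -0.09},
  {"dx": -47, "dy": -116, "dz": 2, "ax": 0, "ay": 0, "az": -0.115},
  {"dx": -53, "dy": -131, "dz": 3, "ax": 0, "ay": 0, "az": -0.127},
])

```text
time: 26.03
tool_pos: [447.7, -160.5, 132.0]
ee_rot: [-180.0, 0.1, 158.8]
force: [-0.0, 0.4, 0.0]
gripper_width: 27.7
grip_force: 15.0
```

arm_command([
  {"dx": 0, "dy": 0, "dz": 0, "ax": 0, "ay": 0, "az": 0},
  {"dx": 0, "dy": 0, "dz": 0, "ax": 0, "ay": 0, "az": 0},
  {"dx": 0, "dy": 0, "dz": 0, "ax": 0, "ay": 0, "az": 0},
  {"dx": 0, "dy": 0, "dz": 0, "ax": 0, "ay": 0, "az": 0},
  {"dx": 0, "dy": 0, "dz": 0, "ax": 0, "ay": 0, "az": 0},
])

```text
time: 26.45
tool_pos: [448.0, -157.1, 131.4]
ee_rot: [180.0, 0.0, 158.9]
force: [0.0, 0.3, 0.6]
gripper_width: 27.3
grip_force: 15.0
```

```bash
python3 plan.py "449.1 -157.7 39 158.9 1"
```

```text
26.45 [ 448.  -157.1  131.4] [180.    0.  158.9] w 27.3
[-1.2 -0.2 92.4] [0.    0.    0.001]
--
```

Rest TCP height is 29.3.

arm_command([
  {"dx": -1, "dy": 0, "dz": 20, "ax": 0, "ay": 0, "az": 0},
  {"dx": -1, "dy": 0, "dz": 46, "ax": 0, "ay": 0, "az": 0},
  {"dx": -1, "dy": 0, "dz": 70, "ax": 0, "ay": 0, "az": 0},
  {"dx": -1, "dy": 0, "dz": 85, "ax": 0, "ay": 0, "az": 0},
  {"dx": -1, "dy": 0, "dz": 91, "ax": 0, "ay": 0, "az": 0},
])

```text
time: 26.87
tool_pos: [448.3, -157.3, 38.5]
ee_rot: [180.0, -0.2, 158.9]
force: [0.5, 0.3, -1.0]
gripper_width: 27.6
grip_force: 15.0
```

arm_command([
  {"dx": 0, "dy": 0, "dz": 3, "ax": 0, "ay": 0, "az": 0},
  {"dx": 0, "dy": 0, "dz": 6, "ax": 0, "ay": 0, "az": 0},
  {"dx": 0, "dy": 0, "dz": 8, "ax": 0, "ay": 0, "az": 0},
  {"dx": 0, "dy": 0, "dz": 10.5, "ax": 0, "ay": 0, "az": 0},
  {"dx": 0, "dy": 0, "dz": 10.5, "ax": 0, "ay": 0, "az": 0},
])

```text
time: 27.28
tool_pos: [449.0, -158.4, 29.9]
ee_rot: [-180.0, 0.0, 158.9]
force: [-0.7, 0.1, -0.5]
gripper_width: 27.7
grip_force: 15.0
```

```bash
python3 plan.py "449.1 -157.7 29.8 158.9 1"
```

```text
27.28 [ 449.  -158.4   29.9] [-180.     0.   158.9] w 27.7
[0.2 0.7 0.1] [-0.     0.001 -0.   ]
--
```

Release, lift, and move left to clear the camera view.

arm_command([
  {"dx": 0, "dy": 0, "dz": 0, "ax": 0, "ay": 0, "az": 0},
  {"dx": 0, "dy": 0, "dz": 0, "ax": 0, "ay": 0, "az": 0},
  {"dx": 0, "dy": 0, "dz": 0, "ax": 0, "ay": 0, "az": 0},
  {"dx": 0, "dy": 0, "dz": 0, "ax": 0, "ay": 0, "az": 0},
  {"dx": 0, "dy": 0, "dz": 0, "ax": 0, "ay": 0, "az": 0},
], fingers=0)

```text
time: 27.7
tool_pos: [448.9, -158.4, 29.8]
ee_rot: [-180.0, 0.0, 158.9]
force: [-0.1, 0.9, 0.1]
gripper_width: 58.7
grip_force: 0.0
```

arm_command([
  {"dx": 0, "dy": 0, "dz": -10, "ax": 0, "ay": 0, "az": 0},
  {"dx": 0, "dy": 0, "dz": -30, "ax": 0, "ay": 0, "az": 0},
  {"dx": 0, "dy": 0, "dz": -60, "ax": 0, "ay": 0, "az": 0},
  {"dx": 0, "dy": 0, "dz": -90, "ax": 0, "ay": 0, "az": 0},
  {"dx": 0, "dy": 0, "dz": -125, "ax": 0, "ay": 0, "az": 0},
])

```text
time: 28.12
tool_pos: [448.3, -158.0, 155.6]
ee_rot: [180.0, -0.1, 158.9]
force: [0.2, 0.7, -0.1]
gripper_width: 88.0
grip_force: 0.0
```

arm_command([
  {"dx": 10, "dy": 28, "dz": 0, "ax": 0, "ay": 0, "az": 0},
  {"dx": 22, "dy": 60, "dz": 0, "ax": 0, "ay": 0, "az": 0},
  {"dx": 34, "dy": 94, "dz": 0, "ax": 0, "ay": 0, "az": 0},
  {"dx": 46, "dy": 126, "dz": 0, "ax": 0, "ay": 0, "az": 0},
  {"dx": 58, "dy": 158, "dz": 0, "ax": 0, "ay": 0, "az": 0},
])

```text
time: 28.53
tool_pos: [451.4, 11.4, 154.9]
ee_rot: [180.0, 0.0, 158.8]
force: [1.0, 0.3, -0.4]
gripper_width: 88.3
grip_force: 0.0
```

arm_command([
  {"dx": 12, "dy": 32, "dz": 0, "ax": 0, "ay": 0, "az": 0},
  {"dx": 24, "dy": 64, "dz": 0, "ax": 0, "ay": 0, "az": 0},
  {"dx": 36, "dy": 96, "dz": 0, "ax": 0, "ay": 0, "az": 0},
  {"dx": 46, "dy": 122, "dz": 0, "ax": 0, "ay": 0, "az": 0},
  {"dx": 50, "dy": 134, "dz": 0, "ax": 0, "ay": 0, "az": 0},
])

```text
time: 28.95
tool_pos: [452.8, 155.8, 154.8]
ee_rot: [180.0, -0.0, 159.0]
force: [0.1, -0.3, -0.8]
gripper_width: 87.8
grip_force: 0.0
```

arm_command([
  {"dx": 0, "dy": 0, "dz": 0, "ax": 0, "ay": 0, "az": 0},
  {"dx": 0, "dy": 0, "dz": 0, "ax": 0, "ay": 0, "az": 0},
  {"dx": 0, "dy": 0, "dz": 0, "ax": 0, "ay": 0, "az": 0},
  {"dx": 0, "dy": 0, "dz": 0, "ax": 0, "ay": 0, "az": 0},
  {"dx": 0, "dy": 0, "dz": 0, "ax": 0, "ay": 0, "az": 0},
])

```text
time: 29.37
tool_pos: [453.6, 152.0, 154.8]
ee_rot: [-180.0, 0.0, 158.8]
force: [-0.2, -0.2, 0.5]
gripper_width: 87.9
grip_force: 0.0
```

Run:
```python
from bench import r
from h import *
d=r.get_image("top");im=d["image"];cv2.imwrite("pics/t2.png",cv2.resize(im[170:380,380:540,::-1],None,fx=3,fy=3)[:600])
P=cloud(d);S=cv2.cvtColor(im,cv2.COLOR_RGB2HSV)[...,1];m=(P[...,2]>68)&(P[...,2]<84)&(S<80)&(im.min(-1)>120);m[:,:390]=0;m[:,530:]=0
n,l,st,c=cv2.connectedComponentsWithStats(m.astype(np.uint8));a=np.radians(-21.09);e=np.array([np.cos(a),np.sin(a)])
for i in range(1,n):
    if st[i,4]>20:
        q=P[l==i].mean(0);v=q[:2]-[527.43,-187.94];print(c[i].round(),q.round(1),"x,y caddy",(v@[e[1],-e[0]]).round(1),(v@e).round(1))
```

```text
[484. 226.] [ 604.6 -218.2   75.7] x,y caddy 0.5 82.9
[467. 257.] [ 553.2 -197.2   75.6] x,y caddy -0.6 27.4
[451. 290.] [ 501.3 -177.9   76.5] x,y caddy 0.0 -28.0
[435. 323.] [ 449.7 -158.6   76.4] x,y caddy 0.6 -83.1
```

View pics/t2.png

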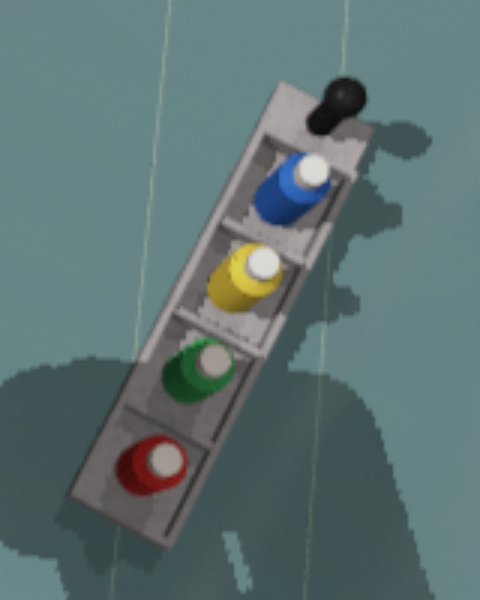

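All four bottles stand upright in the caddy. From the post outwards they are blue, yellow, green and red, at crop px (313,170), (264,264), (215,360) and (167,461), each within about 1 mm of its pocket centre.

```bash
python3 -c "
from bench import r
print(r.finish_job())"
```

```text
the job is handed in; nothing more can be done
None
```

All four bottles stand upright in the caddy in reverse order (blue, yellow, green, red from its post), each measured within about 1 mm of its pocket centre; I handed the job in at about 29 s and no verdict came back.

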